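Mark a stitch hole and index the dividing jig to the third stop

TASK

A round plywood blank is being marked out for six stitch holes on the dividing jig. Press the wooden palm head of the marker straight down to its stop and let it spring right back up, then turn the black bar knob in the middle of the plate clockwise (seen from above) to the third click from where it stands, feeling and counting the clicks, without turning it backwards or running on past the third. Finish there with the gripper still closed on the knob, so that you are holding the plate steady at that stop for the next stroke, and leave the other things on the table where they are.

Things in the scene. Friction and masses are not known exactly. Their poses are not given: they have to be found in the camera images.
- jig: Dividing jig fixed to the table: grey base 250 (x) by 335 (y) mm, 24 high; aluminium dividing plate (diameter 224) with a plywood blank (diameter 204, top 40 mm above the table) clamped on; grey column and overarm (82 mm high, 72 to 172 mm along its +y) carrying the marker. Origin: on the table under the plate's axis, z up; the marker stands 92 mm along its +y.
- marker_top (a point): Centre of the top of the marker's palm head: a wooden mushroom head 40 mm across on a sprung vertical steel stem above the rim of the blank. 116 mm above the table when up, 104 mm when fully down. Moves straight down with the head.
- marker (a joint): How far the marker head is pressed down, m: 0 up, 0.012 at its stop. Spring: 4 N to start, 10 N at the stop; it comes back up by itself when let go.
- knob: Black bar knob on the plate's axis, turns plate and blank. Bar 56 mm long (its x), 15 thick (its y), from 17 mm below to 14 mm above the origin; below it a round hub (diameter 38, 7 high) on a steel flange (diameter 52). Origin: on the axis, 72 mm above the table; z up. Grip it across the 15 mm, TCP at the origin or 2 mm above. The gripper's body must pass over the marker head (116 mm).
- index_plate (a joint): Angle of knob and plate, rad: 0 at the start (a stop), growing clockwise seen from above, endless. A spring catch clicks in at 18 equal stops a turn, 20 degrees (0.349 rad) apart: clicks at 0.349, 0.698, 1.047. Catch torque: zero at a stop, peak 0.15 N m 5 degrees off it, tips over at 10 degrees. Friction 0.02 N m. Let go within 8 degrees of a stop, it settles there.
- hoop: Bystander: wooden embroidery hoop lying flat, 150 mm across, 10 mm high, right of the jig.
- blank: Bystander: spare plywood blank lying flat, diameter 204, 6 mm thick, on the far side of the jig.
- spool_a: Bystander: wooden thread spool standing, diameter 38, 52 mm high, close to the right side of the jig.
- spool_b: Bystander: wooden thread spool standing, diameter 38, 52 mm high, left of the jig near the marker's column.
- tin: Bystander: round metal pin tin, diameter 74, 30 mm high, left of the jig.
- scissors: Bystander: small steel embroidery scissors lying flat, 125 mm long, at the far right of the jig.

How it is judged:
On the way, in this order (a step that is already met when the one before it is completed fails the run):
1. the marker head is pressed down to its stop (past 10.5 mm of its 12 mm) while the plate is still at its starting stop (value of joint marker above 0.0105 m and value of joint index_plate between -0.12 and 0.12 rad), for 0.1 s.
2. the marker head is back up (within 2 mm) and the plate is still at its starting stop (value of joint marker below 0.002 m and value of joint index_plate between -0.12 and 0.12 rad), for 0.1 s.
At the end, for the whole second after the job is handed in: The plate stands still at the third stop clockwise from the start (1.047 rad, within 0.07 rad) with the fingers holding the knob (more than 2 N of contact), and the marker head is up (within 2 mm) (value of joint index_plate between 0.977 and 1.117 rad and velocity of joint index_plate between -0.1 and 0.1 rad/s and contact force between the fingers and knob above 2 N and value of joint marker below 0.002 m); the arm keeps its last pose, push and grip.
It fails at once if the plate is turned off its stop while the marker is down (value of joint marker above 0.004 m and (value of joint index_plate above 0.2 rad or value of joint index_plate below -0.2 rad)).
It fails at once if the knob runs on past the third stop towards the fourth (value of joint index_plate above 1.3 rad).
It fails at once if the knob is turned anticlockwise off its starting stop (value of joint index_plate below -0.25 rad).
It fails at once if a bystander is moved by more than 30 mm (distance of any of hoop, blank, spool_a, spool_b, tin, scissors from where it was at the start of the episode above 0.03 m).
It also fails if it takes over 42 s, if anything falls off the work surface, if the arm or the gripper's body presses on something with over 40 N, if the wrist force passes 120 N, or if a joint passes its speed limit or range.

ROBOT

A 6-joint arm with a two-finger parallel gripper is mounted at the origin on the work surface. World frame = base frame: x ahead of the robot, y to its left, z up, the work surface at z = 0. Lengths are in m, angles in rad, forces in N, time in s.
With the tool pointing down it reaches from about 0.35 to 0.725 m from the base axis. Payload 4.3 kg.
Tool frame: the origin (TCP) lies between the finger pads, 19 mm behind the fingertips; this is the grasp point; z points along the fingers, y is the line along which they close (so a half turn about z gives the same grasp; the last joint's range is limited). The gripper opens to 85 mm and grips with 20 to 120 N. Pads are 22 mm wide; open, the fingers measure 114 mm over their backs; the gripper's body (76 mm by 85 mm) begins 54 mm behind the grasp point. The pads swing forward as they close: fully open they stand 13 mm farther back than shut.
Start: joints at [1.167, 0.377, 0.081, 1.274, 0, 1.46], TCP at [0.167, 0.55, 0.25] pointing down, gripper open.
Joint ranges: [-2.72, 2.72], [-0.84, 1.66], [-1.02, 1.22], [-1.77, 2.12], [-1.37, 1.28], [-3.14, 3.14]. Speed limits (rad/s): [2.57, 2.57, 3.14, 3.14, 3.14, 3.14].

INTERFACE

Orientations are given as a rotation vector (axis times angle).
In Python, from bench import arm, viewer, job_done gives the robot as it stands.
- The arm moves only by the tool carry_out, never from a script. Its argument "commands" is a list of rows, each an object of numbers: "jaw": the opening, from -1 (shut) to 1 (fully open); "x", "y", "z": the shift along the tool's x, y, z in units of 25 mm (1.0 is 25 mm); "twist": the turn about the tool's z in rad. In form: [{"jaw": .., "x": .., "y": .., "z": .., "twist": ..}, ...]. A call has 1 to 12 rows; each row shifts and turns the commanded pose from where the row before left it, along the tool's axes as they then stand; what a row does not reach is not made up. A row lasts 1/10 s, in which the tool goes at most 50 mm and 8.59 degrees, less where a joint would pass 70% of its speed; a pose out of reach is approached as far as the arm can. A call is refused whole if a number of a shift passes 1 or a number of a turn 0.15, either way. A call with a gripper value outside its range is refused whole. The fingers move at their own pace and stop on an object; "squeeze" is the grip in N (left out, the last holds). Time passes only in rows, so rows that do not move let the fingers close. It gives the time, the measured TCP pose, the force, the opening and the grip force at its end, in the units of the state.
- arm.sense(): the state, without advancing time (a new reading comes with each control period).
- viewer.snapshot(name): name is "scene" or "top"; returns the picture (384x512x3 uint8, blue, green, red); there is no depth.
- viewer.get_calibration(name): a dict with "fx", "fy", "cx", "cy" (pixels), "rvec" (rotation vector, rad) and "tvec" (3), from world to camera coordinates, as OpenCV has them. Camera axes: x right, y down, z forward; pixel columns grow to the right and rows downward; lengths in m; the calibration is good to about 2 mm. A picture is of the moment at which its call begins. get_calibration takes no time and is no camera call.
- job_done(): hands the job in; it is judged then, once.
The state is a dict: "t": time; "joint_pos": joint angles; "joint_vel": joint speeds; "joint_torque": joint torques, N m; "tcp_pos": TCP position; "tool_rot": TCP orientation; "wrist_force": force on the tool from outside, world axes, zero at the start; "ft_torque": the same for the moment, N m; "gripper_width": finger opening in m; "grasp_force": force on a finger pad.
Only numpy, scipy, OpenCV 4.12 (cv2) and the standard library are available. Lean on these libraries where they do the work, as an engineer would, in place of code of your own. Each camera call takes 0.05 s, during which the arm holds its last target. There are 200 camera calls.

## Working session

There is one attempt and no reset: what is moved stays moved. The work goes in short steps, Python scripts to look and compute and a tool call to move; the robot and the scene stay as the last step left them, time stands still between calls to the robot, and variables do not carry over. Pictures are saved under pics/ and viewed, at most 10 in all, crops included, and the job is handed in when it is done.

Besides the shell and the picture viewer there is one more tool, called after "Call:" as name([rows], argument=value, ...), one row to a line, values as JSON. carry_out: Moves the arm, as the interface text tells. Its arguments: {"type":"object","properties":{"commands":{"type":"array"},"squeeze":{"type":"number"}},"required":["commands"]}

```bash
mkdir -p pics
python3 - <<'E'
from bench import arm, viewer
import cv2,numpy as np
for n in("scene","top"):
    cv2.imwrite(f"pics/{n}0.png",viewer.snapshot(n)); print(viewer.get_calibration(n))
s=arm.sense(); print({k:np.round(v,4).tolist() for k,v in s.items()})
E
```

```text
{'fx': 364.3090839685508, 'fy': 364.3090839685508, 'cx': 250.91602569104788, 'cy': 193.17558513387038, 'rvec': array([ 1.89846124,  1.55683559, -0.6349819 ]), 'tvec': array([-0.13021052, -0.31402609,  1.20697207])}
{'fx': 366.7255189874917, 'fy': 366.7255189874917, 'cx': 252.3026931124311, 'cy': 196.26260259400195, 'rvec': array([ 2.1649081 , -2.13481713,  0.13064359]), 'tvec': array([0.03570945, 0.57799699, 0.8441227 ])}
{'t': 0.1, 'joint_pos': [1.1667, 0.378, 0.0798, 1.2744, -0.0, 1.4605], 'joint_vel': [0.0017, -0.0007, 0.0034, 0.0001, -0.0005, -0.0017], 'joint_torque': [0.001, -46.4696, 27.0581, 0.0121, -0.0001, -0.0], 'tcp_pos': [0.1663, 0.5499, 0.2492], 'tool_rot': [-0.4598, -3.1073, 0.0028], 'wrist_force': [-0.2235, -0.305, -0.0883], 'ft_torque': [-0.0059, 0.043, 0.0196], 'grasp_force': 0.0, 'gripper_width': 0.0854}
```

View pics/top0.png

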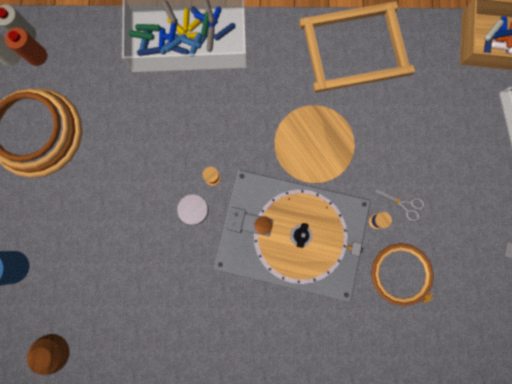

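View pics/scene0.png

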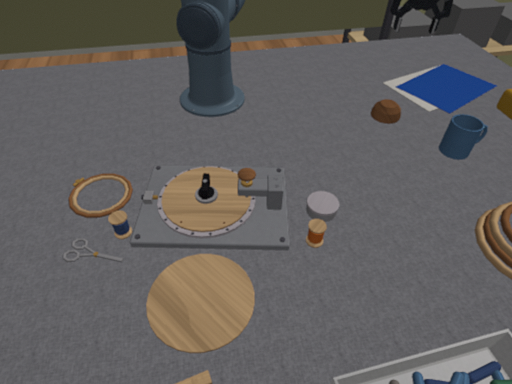

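```bash
cat > h.py <<'E'
from bench import arm, viewer
import cv2,numpy as np
def ray(n,uv,z):
    c=viewer.get_calibration(n); R=cv2.Rodrigues(c['rvec'])[0]; o=-R.T@c['tvec']
    d=R.T@np.array([(uv[0]-c['cx'])/c['fx'],(uv[1]-c['cy'])/c['fy'],1]); return o+d*(z-o[2])/d[2]
def proj(n,p):
    c=viewer.get_calibration(n); K=np.array([[c['fx'],0,c['cx']],[0,c['fy'],c['cy']],[0,0,1]])
    return cv2.projectPoints(np.float64([p]),c['rvec'],c['tvec'],K,None)[0].ravel()
def blob(m,x0,y0,x1,y1):
    q=np.zeros_like(m);q[y0:y1,x0:x1]=m[y0:y1,x0:x1]
    cs=cv2.findContours(q,cv2.RETR_EXTERNAL,cv2.CHAIN_APPROX_NONE)[0]
    return max(cs,key=cv2.contourArea),q
E
python3 - <<'E'
from h import *
for n,b,hb in(("top",(285,215,320,255),(250,212,276,240)),("scene",(195,168,218,200),(234,166,260,190))):
    im=cv2.imread(f"pics/{n}0.png"); hsv=cv2.cvtColor(im,cv2.COLOR_BGR2HSV)
    dark=((im.max(2)<60)*255).astype('uint8')
    c,q=blob(dark,*b); print(n,'knob',cv2.boundingRect(c),cv2.contourArea(c),cv2.minAreaRect(c))
    br=cv2.inRange(hsv,(0,100,40),(15,255,175))
    c2,q2=blob(br,*hb); print('head',cv2.boundingRect(c2),cv2.minEnclosingCircle(c2),cv2.contourArea(c2))
    if n=='top':
        v=cv2.fitLine(c,cv2.DIST_L2,0,.01,.01).ravel(); p=np.array(cv2.minAreaRect(c)[0])
        ys,xs=np.nonzero(q); p=np.array([xs.mean(),ys.mean()])
        P=ray(n,p,.086);a=ray(n,p-20*v[:2],.086);e=ray(n,p+20*v[:2],.086)
        print('knob',P,'bar deg',np.degrees(np.arctan2(*(e-a)[1::-1])))
        H=ray(n,cv2.minEnclosingCircle(c2)[0],.108);print('head',H,'dir',np.degrees(np.arctan2(*(H-P)[1::-1])),np.linalg.norm((H-P)[:2]))
        # blank by wood colour
        w=cv2.inRange(hsv,(10,90,110),(30,255,255)); cb,_=blob(w,245,180,355,290)
        cb=cv2.convexHull(cb); el=cv2.fitEllipse(cb);print(el,'axis from blank',ray(n,el[0],.04))
    x0,y0,x1,y1=(225,165,375,300) if n=='top' else (130,150,300,255)
    cv2.imwrite(f"pics/{n}c.png",cv2.resize(im[y0:y1,x0:x1],None,fx=4,fy=4,interpolation=cv2.INTER_CUBIC))
E
```

```text
top knob (294, 224, 15, 23) 206.0 ((301.0, 235.0), (22.0, 14.0), 90.0)
head (255, 216, 18, 20) ((264.32257080078125, 225.16128540039062), 9.844100952148438) 236.5
knob [ 0.48548524 -0.06727268  0.086     ] bar deg -15.093231898906415
head [0.50482065 0.0158698  0.108     ] dir 76.90813879893835 0.0853611758419772
((299.6640930175781, 235.60787963867188), (84.54737091064453, 88.46028900146484), 118.26010131835938) axis from blank [ 0.48489294 -0.06951529  0.04      ]
scene knob (198, 174, 16, 25) 193.5 ((205.5, 186.0), (24.0, 15.0), 90.0)
head (238, 168, 18, 13) ((246.41175842285156, 175.0), 8.64636516571045) 155.5
```

View pics/topc.png

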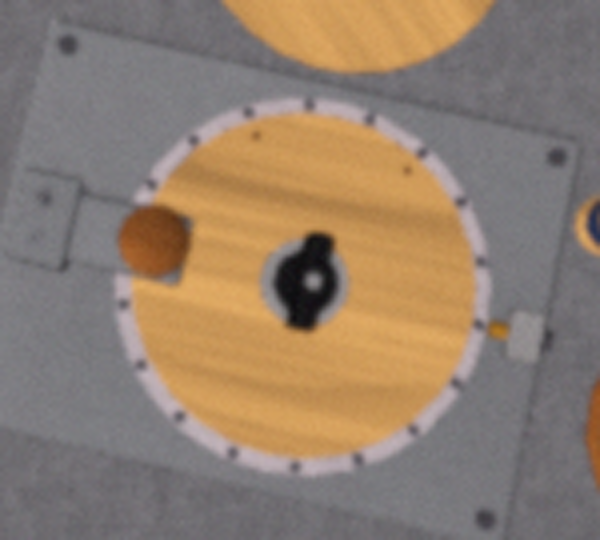

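View pics/scenec.png

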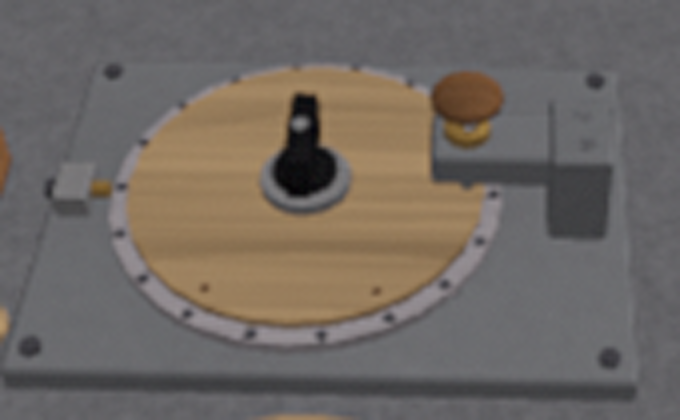

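Run:
```python
from h import *
f=lambda u,v:(225+(u+.5)/4-.5,165+(v+.5)/4-.5)
B=[ray('top',f(*p),.024) for p in((68,45),(557,157),(485,519))]
ang=lambda d:np.degrees(np.arctan2(d[1],d[0]))
print('bolts',B,'jig y',ang(B[0]-B[1]),'jig x',ang(B[1]-B[2]), (B[0]+B[2])/2)
a,b=ray('top',f(320,240),.086),ray('top',f(302,325),.086)
print('bar',ang(a-b),np.linalg.norm(a-b),(a+b)/2)
print('pin',ray('top',f(313,280),.086))
H=ray('top',f(153,240),.108);print('head',H)
g=lambda u,v:(130+(u+.5)/4-.5,150+(v+.5)/4-.5)
print('scene pin',ray('scene',g(300,123),.087),'head scene',ray('scene',g(467,92),.112))
im=cv2.imread('pics/top0.png');hsv=cv2.cvtColor(im,cv2.COLOR_BGR2HSV)
for nm in('top','scene'):
    c=viewer.get_calibration(nm);R=cv2.Rodrigues(c['rvec'])[0];print(nm,'cam',-R.T@c['tvec'])
# rays meet for head between two views
def line(n,uv): return ray(n,uv,0.3),ray(n,uv,0)
def meet(u,v):
    (p,q),(r,s)=line('top',u),line('scene',v);d=q-p;e=s-r
    t=np.linalg.lstsq(np.c_[d,-e],r-p,rcond=None)[0];return p+d*t[0],r+e*t[1]
print('head meet',meet(f(153,240),g(467,95)))
# dark-mask bar with upsampling
big=cv2.resize(im[215:256,285:320],None,fx=8,fy=8,interpolation=cv2.INTER_CUBIC)
m=(big.max(2)<70)
yy,xx=np.nonzero(m)
for lo,hi in((9,12),(28,31.5)):
    s=(yy/8>=lo)&(yy/8<hi); print('slice',lo,285+xx[s].mean()/8-.44,215+yy[s].mean()/8-.44)
print(285+xx.min()/8,215+yy.min()/8,215+yy.max()/8)
```

```text
bolts [array([0.62951037, 0.07094954, 0.024     ]), array([ 0.56424946, -0.22750653,  0.024     ]), array([ 0.34914984, -0.17986609,  0.024     ])] jig y 77.6657419598072 jig x -12.488319949682104 [ 0.4893301  -0.05445828  0.024     ]
bar -12.143152238522198 0.04856347264311401 [ 0.48470747 -0.07007795  0.086     ]
pin [ 0.48602826 -0.07118197  0.086     ]
head [0.50594798 0.01905008 0.108     ]
scene pin [ 0.4862553  -0.07020657  0.087     ] head scene [0.50612289 0.01924027 0.112     ]
top cam [0.46295167 0.03518159 0.91232495]
scene cam [ 1.07819015 -0.09123954  0.63366404]
head meet (array([0.50586031, 0.01908298, 0.10964013]), array([0.50590029, 0.01928129, 0.10963829]))
slice 9 303.9617626827171 225.12921754084266
slice 28 300.19017299864316 244.14124151967437
293.75 223.625 246.875
```

Call:
carry_out([
  {"jaw": -1,"x": 0,"y": 0,"z": 0,"twist": -0.077},
  {"jaw": -1,"x": -0.8,"y": -0.8,"z": 0,"twist": 0},
  {"jaw": -1,"x": -0.8,"y": -0.8,"z": 0,"twist": 0},
  {"jaw": -1,"x": -0.8,"y": -0.8,"z": 0,"twist": 0},
  {"jaw": -1,"x": -0.8,"y": -0.8,"z": 0,"twist": 0},
  {"jaw": -1,"x": -0.8,"y": -0.8,"z": 0,"twist": 0},
  {"jaw": -1,"x": -0.8,"y": -0.8,"z": 0,"twist": 0},
  {"jaw": -1,"x": -0.8,"y": -0.8,"z": 0,"twist": 0},
  {"jaw": -1,"x": -0.8,"y": -0.8,"z": 0,"twist": 0},
  {"jaw": -1,"x": -0.8,"y": -0.8,"z": 0,"twist": 0},
  {"jaw": -1,"x": -0.8,"y": -0.8,"z": 0,"twist": 0},
  {"jaw": -1,"x": -0.8,"y": -0.8,"z": 0,"twist": 0},
], squeeze=60)

```text
t: 1.3
tcp_pos: [0.3342, 0.287, 0.2497]
tool_rot: [-0.34, -3.123, 0.001]
wrist_force: [0.2, 0.4, -0.3]
gripper_width: -0.0002
grasp_force: 0.0
```

Call:
carry_out([
  {"jaw": -1,"x": -0.8,"y": -0.8,"z": 0,"twist": 0},
  {"jaw": -1,"x": -0.8,"y": -0.8,"z": 0,"twist": 0},
  {"jaw": -1,"x": -0.8,"y": -0.8,"z": 0,"twist": 0},
  {"jaw": -1,"x": -0.8,"y": -0.8,"z": 0,"twist": 0},
  {"jaw": -1,"x": -0.8,"y": -0.8,"z": 0,"twist": 0},
  {"jaw": -1,"x": -0.8,"y": -0.8,"z": 0,"twist": 0},
  {"jaw": -1,"x": -0.8,"y": -0.8,"z": 0,"twist": 0},
  {"jaw": -1,"x": -0.8,"y": -0.8,"z": 0,"twist": 0},
  {"jaw": -1,"x": -0.8,"y": -0.8,"z": 0,"twist": 0},
  {"jaw": -1,"x": 0,"y": 0,"z": 0,"twist": 0},
  {"jaw": -1,"x": 0,"y": 0,"z": 0,"twist": 0},
])

```text
t: 2.4
tcp_pos: [0.4708, 0.0735, 0.2495]
tool_rot: [-0.342, -3.122, -0.001]
wrist_force: [-0.5, -0.5, 0.8]
gripper_width: 0.0002
grasp_force: 0.0
```

```bash
cat >> h.py <<'E'
def to(p):
    s=arm.sense(); R=cv2.Rodrigues(np.float64(s['tool_rot']))[0]
    print('t',s['t'],'tcp',np.round(s['tcp_pos'],4),'y deg',np.degrees(np.arctan2(R[1,1],R[0,1])).round(2),'z',R[:,2].round(4),
     'F',np.round(s['wrist_force'],2),'T',np.round(s['ft_torque'],3),'w',round(s['gripper_width'],4),'g',s['grasp_force'],'j6',round(s['joint_pos'][5],3))
    print('units',np.round(R.T@(np.array(p)-s['tcp_pos'])/.025,3))
E
python3 -c "
from h import *
to((.5055,.0193,.14))"
```

```text
t 2.4 tcp [0.4708 0.0735 0.2495] y deg 77.51 z [-1.3e-03  5.0e-04 -1.0e+00] F [-0.53 -0.49  0.81] T [-0.02   0.044 -0.015] w 0.0002 g 0.0 j6 0.239
units [-1.83  -1.817  4.377]
```

Call:
carry_out([
  {"jaw": -1,"x": -0.9,"y": -0.9,"z": 0,"twist": 0},
  {"jaw": -1,"x": -0.93,"y": -0.92,"z": 0,"twist": 0},
  {"jaw": -1,"x": 0,"y": 0,"z": 0.8,"twist": 0},
  {"jaw": -1,"x": 0,"y": 0,"z": 0.9,"twist": 0},
  {"jaw": -1,"x": 0,"y": 0,"z": 0.9,"twist": 0},
  {"jaw": -1,"x": 0,"y": 0,"z": 0.9,"twist": 0},
  {"jaw": -1,"x": 0,"y": 0,"z": 0.6,"twist": 0},
  {"jaw": -1,"x": 0,"y": 0,"z": 0.28,"twist": 0},
  {"jaw": -1,"x": 0,"y": 0,"z": 0,"twist": 0},
  {"jaw": -1,"x": 0,"y": 0,"z": 0,"twist": 0},
])

```text
t: 3.4
tcp_pos: [0.5062, 0.0199, 0.1412]
tool_rot: [0.339, 3.123, 0.0]
wrist_force: [0.0, 0.2, -0.1]
gripper_width: -0.0001
grasp_force: 0.0
```

```bash
python3 -c "
from h import *
to((.5055,.0193,.1235))
cv2.imwrite('pics/s1.png',cv2.resize(viewer.snapshot('scene')[60:220,130:330],None,fx=3.5,fy=3.5))"
```

```text
t 3.4 tcp [0.5062 0.0199 0.1412] y deg 77.62 z [ 7.e-04  1.e-04 -1.e+00] F [ 0.03  0.18 -0.15] T [0.016 0.028 0.025] w -0.0001 g 0.0 j6 0.13
units [ 0.023 -0.03   0.706]
```

View pics/s1.png

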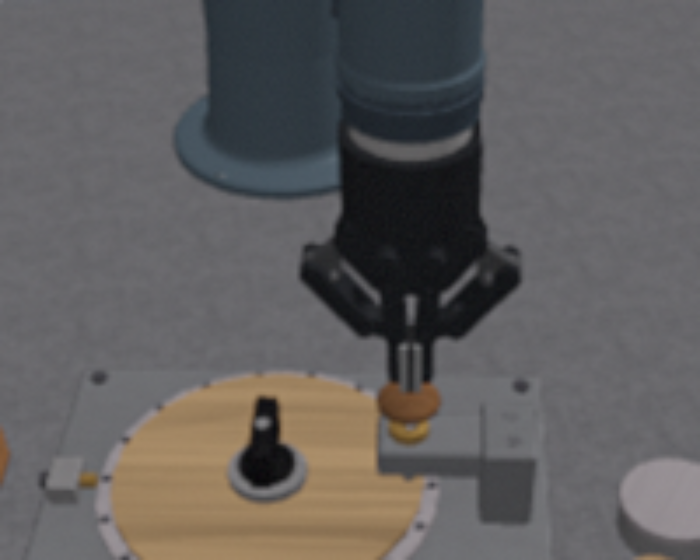

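The shut fingertips (crop 410,385) stand centred just above the head (410,400). I'll press in small steps.

Call:
carry_out([
  {"jaw": -1,"x": 0,"y": 0,"z": 0.2,"twist": 0},
  {"jaw": -1,"x": 0,"y": 0,"z": 0.2,"twist": 0},
  {"jaw": -1,"x": 0,"y": 0,"z": 0.12,"twist": 0},
  {"jaw": -1,"x": 0,"y": 0,"z": 0.1,"twist": 0},
  {"jaw": -1,"x": 0,"y": 0,"z": 0,"twist": 0},
])

```text
t: 3.95
tcp_pos: [0.5072, 0.0194, 0.1259]
tool_rot: [0.34, 3.12, 0.001]
wrist_force: [0.1, 0.6, 7.8]
gripper_width: 0.0004
grasp_force: 3.8
```

Call:
carry_out([
  {"jaw": -1,"x": 0,"y": 0,"z": 0.08,"twist": 0},
  {"jaw": -1,"x": 0,"y": 0,"z": 0.06,"twist": 0},
  {"jaw": -1,"x": 0,"y": 0,"z": 0,"twist": 0},
  {"jaw": -1,"x": 0,"y": 0,"z": 0,"twist": 0},
])

```text
t: 4.35
tcp_pos: [0.5072, 0.0194, 0.1228]
tool_rot: [0.34, 3.12, 0.001]
wrist_force: [-0.7, -0.5, 8.9]
gripper_width: -0.0001
grasp_force: 4.6
```

Call:
carry_out([
  {"jaw": -1,"x": 0,"y": 0,"z": 0.05,"twist": 0},
  {"jaw": -1,"x": 0,"y": 0,"z": 0.05,"twist": 0},
  {"jaw": -1,"x": 0,"y": 0,"z": 0,"twist": 0},
  {"jaw": -1,"x": 0,"y": 0,"z": 0,"twist": 0},
])

```text
t: 4.75
tcp_pos: [0.5073, 0.0194, 0.1222]
tool_rot: [0.339, 3.119, 0.0]
wrist_force: [-5.2, 1.3, 22.5]
gripper_width: -0.0
grasp_force: 11.7
```

Call:
carry_out([
  {"jaw": -1,"x": 0,"y": 0,"z": -0.4,"twist": 0},
  {"jaw": -1,"x": 0,"y": 0,"z": -0.6,"twist": 0},
  {"jaw": -1,"x": 0,"y": 0,"z": -0.7,"twist": 0},
  {"jaw": -1,"x": 0,"y": 0,"z": -0.7,"twist": 0},
  {"jaw": -1,"x": 0,"y": 0,"z": 0,"twist": 0},
  {"jaw": 0,"x": 0,"y": -0.9,"z": 0,"twist": 0},
  {"jaw": 0,"x": 0,"y": -0.9,"z": 0,"twist": 0},
  {"jaw": 0,"x": 0,"y": -0.9,"z": 0,"twist": 0},
  {"jaw": 0,"x": 0,"y": -0.9,"z": 0,"twist": 0},
  {"jaw": 0,"x": 0,"y": 0,"z": 0,"twist": 0},
  {"jaw": 0,"x": 0,"y": 0,"z": 0,"twist": 0},
])

```text
t: 5.85
tcp_pos: [0.4861, -0.0684, 0.178]
tool_rot: [-0.341, -3.122, -0.001]
wrist_force: [0.1, 0.4, 0.7]
gripper_width: 0.0426
grasp_force: 0.0
```

```bash
python3 -c "
from h import *
to((.4857,-.0705,.075))"
```

```text
t 5.85 tcp [ 0.4861 -0.0684  0.178 ] y deg 77.52 z [-0.0012  0.001  -1.    ] F [0.08 0.38 0.7 ] T [ 0.002  0.002 -0.01 ] w 0.0426 g 0.0 j6 -0.052
units [-0.008 -0.089  4.122]
```

Call:
carry_out([
  {"jaw": 0,"x": 0,"y": -0.09,"z": 0.6,"twist": 0},
  {"jaw": 0,"x": 0,"y": 0,"z": 0.7,"twist": 0},
  {"jaw": 0,"x": 0,"y": 0,"z": 0.7,"twist": 0},
  {"jaw": 0,"x": 0,"y": 0,"z": 0.6,"twist": 0},
  {"jaw": 0,"x": 0,"y": 0,"z": 0.5,"twist": 0},
  {"jaw": 0,"x": 0,"y": 0,"z": 0.4,"twist": 0},
  {"jaw": 0,"x": 0,"y": 0,"z": 0.3,"twist": 0},
  {"jaw": 0,"x": 0,"y": 0,"z": 0.25,"twist": 0},
  {"jaw": 0,"x": 0,"y": 0,"z": 0,"twist": 0},
  {"jaw": 0,"x": 0,"y": 0,"z": 0,"twist": 0},
])

```text
t: 6.85
tcp_pos: [0.4864, -0.0706, 0.078]
tool_rot: [0.34, 3.123, 0.0]
wrist_force: [0.0, 0.8, 0.1]
gripper_width: 0.0421
grasp_force: 0.0
```

```bash
python3 -c "
from h import *
to((.4857,-.0705,.075))
cv2.imwrite('pics/s2.png',cv2.resize(viewer.snapshot('scene')[100:240,130:300],None,fx=4,fy=4))"
```

```text
t 6.85 tcp [ 0.4864 -0.0706  0.078 ] y deg 77.58 z [ 3.e-04  1.e-04 -1.e+00] F [0.03 0.76 0.1 ] T [ 0.016 -0.007  0.051] w 0.0421 g 0.0 j6 -0.057
units [ 0.027 -0.001  0.118]
```

View pics/s2.png

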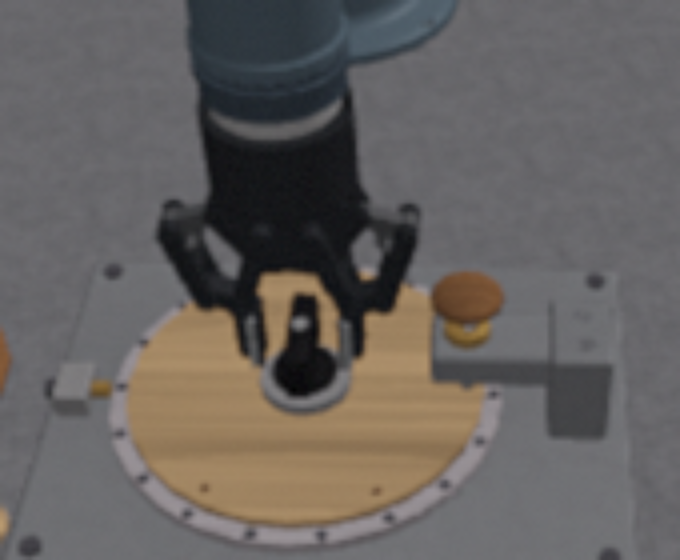

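The fingers straddle the bar (crop 303,330) about evenly, and the marker head (467,297) is back up. Now I'll close on the knob.

Call:
carry_out([
  {"jaw": 0,"x": 0.03,"y": 0,"z": 0.08,"twist": 0},
  {"jaw": -0.4,"x": 0,"y": 0,"z": 0,"twist": 0},
  {"jaw": -1,"x": 0,"y": 0,"z": 0,"twist": 0},
  {"jaw": -1,"x": 0,"y": 0,"z": 0,"twist": 0},
  {"jaw": -1,"x": 0,"y": 0,"z": 0,"twist": 0},
  {"jaw": -1,"x": 0,"y": 0,"z": 0,"twist": 0},
  {"jaw": -1,"x": 0,"y": 0,"z": 0,"twist": 0},
], squeeze=60)

```text
t: 7.6
tcp_pos: [0.4854, -0.071, 0.0761]
tool_rot: [0.34, 3.123, -0.002]
wrist_force: [-2.3, -4.0, 4.5]
gripper_width: 0.0142
grasp_force: 59.4
```

```bash
python3 -c "
from h import *
to((.4857,-.0705,.075))"
```

```text
t 7.6 tcp [ 0.4854 -0.071   0.0761] y deg 77.56 z [-0.     -0.0011 -1.    ] F [-2.34 -4.04  4.51] T [-0.55   0.489  0.001] w 0.0142 g 59.4290953874588 j6 -0.057
units [-0.008  0.022  0.042]
```

Call:
carry_out([
  {"jaw": -1,"x": 0,"y": 0,"z": 0,"twist": 0.06},
  {"jaw": -1,"x": 0,"y": 0,"z": 0,"twist": 0.06},
])

```text
t: 7.8
tcp_pos: [0.4854, -0.071, 0.0761]
tool_rot: [0.53, 3.096, -0.002]
wrist_force: [-2.3, -3.6, 5.7]
gripper_width: 0.0142
grasp_force: 59.6
```

```bash
python3 -c "
from h import *
to((.4857,-.0705,.075))"
```

```text
t 7.8 tcp [ 0.4854 -0.071   0.0761] y deg 70.57 z [-0.     -0.0012 -1.    ] F [-2.31 -3.62  5.71] T [-0.619  0.505  0.159] w 0.0142 g 59.60965812206268 j6 0.065
units [-0.005  0.022  0.042]
```

Call:
carry_out([
  {"jaw": -1,"x": 0,"y": 0,"z": 0,"twist": 0.06},
  {"jaw": -1,"x": 0,"y": 0,"z": 0,"twist": 0.06},
])

```text
t: 8.0
tcp_pos: [0.4854, -0.071, 0.0761]
tool_rot: [0.716, 3.059, -0.002]
wrist_force: [-2.7, -3.8, 5.2]
gripper_width: 0.0144
grasp_force: 59.6
```

```bash
python3 -c "
from h import *
to((.4857,-.0705,.075))"
```

```text
t 8.0 tcp [ 0.4854 -0.071   0.0761] y deg 63.66 z [ 0.     -0.0011 -1.    ] F [-2.72 -3.83  5.22] T [-0.522  0.531 -0.136] w 0.0144 g 59.64622378349304 j6 0.186
units [-0.002  0.022  0.043]
```

Call:
carry_out([
  {"jaw": -1,"x": 0,"y": 0,"z": 0,"twist": 0.06},
  {"jaw": -1,"x": 0,"y": 0,"z": 0,"twist": 0.05},
  {"jaw": -1,"x": 0,"y": 0,"z": 0,"twist": 0},
])

```text
t: 8.3
tcp_pos: [0.4854, -0.071, 0.0761]
tool_rot: [0.88, 3.015, -0.002]
wrist_force: [-1.9, -3.9, 6.1]
gripper_width: 0.0141
grasp_force: 59.6
```

```bash
python3 -c "
from h import *
to((.4857,-.0705,.075))"
```

```text
t 8.3 tcp [ 0.4854 -0.071   0.0761] y deg 57.45 z [-0.     -0.0011 -1.    ] F [-1.86 -3.91  6.11] T [-0.552  0.541 -0.037] w 0.0141 g 59.62618589401245 j6 0.294
units [-0.     0.024  0.042]
```

Click 1 felt: the torque went from +0.16 to −0.14 and is near 0 again at 20.1°. On to click 2, reading the torque the same way.

Call:
carry_out([
  {"jaw": -1,"x": 0,"y": 0,"z": 0,"twist": 0.06},
  {"jaw": -1,"x": 0,"y": 0,"z": 0,"twist": 0.06},
])

```text
t: 8.5
tcp_pos: [0.4854, -0.071, 0.0761]
tool_rot: [1.061, 2.957, -0.002]
wrist_force: [-2.2, -3.0, 5.3]
gripper_width: 0.0142
grasp_force: 59.6
```

```bash
python3 -c "
from h import *
to((.4857,-.0705,.075))"
```

```text
t 8.5 tcp [ 0.4854 -0.071   0.0761] y deg 50.51 z [-0.     -0.0012 -1.    ] F [-2.25 -2.96  5.3 ] T [-0.526  0.544  0.159] w 0.0142 g 59.60835635662079 j6 0.415
units [0.004 0.024 0.042]
```

Call:
carry_out([
  {"jaw": -1,"x": 0,"y": 0,"z": 0,"twist": 0.06},
  {"jaw": -1,"x": 0,"y": 0,"z": 0,"twist": 0.06},
])

```text
t: 8.7
tcp_pos: [0.4854, -0.071, 0.0761]
tool_rot: [1.237, 2.887, -0.002]
wrist_force: [-3.2, -2.7, 5.4]
gripper_width: 0.0141
grasp_force: 59.6
```

```bash
python3 -c "
from h import *
to((.4857,-.0705,.075))"
```

```text
t 8.7 tcp [ 0.4854 -0.071   0.0761] y deg 43.6 z [ 0.     -0.0012 -1.    ] F [-3.21 -2.68  5.4 ] T [-0.54   0.533 -0.115] w 0.0141 g 59.64429259300232 j6 0.536
units [0.007 0.022 0.043]
```

Call:
carry_out([
  {"jaw": -1,"x": 0,"y": 0,"z": 0,"twist": 0.06},
  {"jaw": -1,"x": 0,"y": 0,"z": 0,"twist": 0.05},
  {"jaw": -1,"x": 0,"y": 0,"z": 0,"twist": 0},
])

```text
t: 9.0
tcp_pos: [0.4854, -0.071, 0.0761]
tool_rot: [1.392, 2.816, -0.002]
wrist_force: [-3.3, -3.4, 5.2]
gripper_width: 0.0141
grasp_force: 59.6
```

```bash
python3 -c "
from h import *
to((.4857,-.0705,.075))"
```

```text
t 9.0 tcp [ 0.4854 -0.071   0.0761] y deg 37.4 z [ 0.     -0.0012 -1.    ] F [-3.33 -3.39  5.19] T [-0.554  0.499 -0.019] w 0.0141 g 59.62645769119263 j6 0.644
units [0.009 0.021 0.043]
```

Click 2 felt, at 40.2°. Now the third, 20° more.

Call:
carry_out([
  {"jaw": -1,"x": 0,"y": 0,"z": 0,"twist": 0.06},
  {"jaw": -1,"x": 0,"y": 0,"z": 0,"twist": 0.06},
])

```text
t: 9.2
tcp_pos: [0.4854, -0.071, 0.0761]
tool_rot: [1.559, 2.727, -0.002]
wrist_force: [-2.5, -4.0, 5.8]
gripper_width: 0.0139
grasp_force: 59.6
```

```bash
python3 -c "
from h import *
to((.4857,-.0705,.075))"
```

```text
t 9.2 tcp [ 0.4854 -0.071   0.0761] y deg 30.47 z [-0.     -0.0012 -1.    ] F [-2.49 -3.98  5.81] T [-0.56   0.492  0.103] w 0.0139 g 59.60801661014557 j6 0.765
units [0.01  0.021 0.042]
```

Call:
carry_out([
  {"jaw": -1,"x": 0,"y": 0,"z": 0,"twist": 0.06},
  {"jaw": -1,"x": 0,"y": 0,"z": 0,"twist": 0.06},
])

```text
t: 9.4
tcp_pos: [0.4854, -0.071, 0.0761]
tool_rot: [1.721, 2.627, -0.002]
wrist_force: [-3.6, -2.9, 5.1]
gripper_width: 0.0137
grasp_force: 59.6
```

```bash
python3 -c "
from h import *
to((.4857,-.0705,.075))"
```

```text
t 9.4 tcp [ 0.4854 -0.071   0.0761] y deg 23.55 z [ 0.     -0.0012 -1.    ] F [-3.57 -2.91  5.06] T [-0.573  0.518 -0.078] w 0.0137 g 59.64571237564087 j6 0.886
units [0.013 0.019 0.043]
```

Call:
carry_out([
  {"jaw": -1,"x": 0,"y": 0,"z": 0,"twist": 0.06},
  {"jaw": -1,"x": 0,"y": 0,"z": 0,"twist": 0.045},
  {"jaw": -1,"x": 0,"y": 0,"z": 0,"twist": 0},
  {"jaw": -1,"x": 0,"y": 0,"z": 0,"twist": 0},
])

```text
t: 9.8
tcp_pos: [0.4854, -0.071, 0.076]
tool_rot: [1.853, 2.536, -0.002]
wrist_force: [-2.4, -3.4, 5.1]
gripper_width: 0.0139
grasp_force: 59.6
```

```bash
python3 -c "
from h import *
to((.4857,-.0705,.075))
cv2.imwrite('pics/s3.png',cv2.resize(viewer.snapshot('scene')[100:240,130:300],None,fx=4,fy=4))"
```

```text
t 9.8 tcp [ 0.4854 -0.071   0.076 ] y deg 17.68 z [-1.0e-04 -1.1e-03 -1.0e+00] F [-2.41 -3.4   5.09] T [-0.55   0.524 -0.025] w 0.0139 g 59.6272087097168 j6 0.988
units [0.015 0.018 0.042]
```

View pics/s3.png

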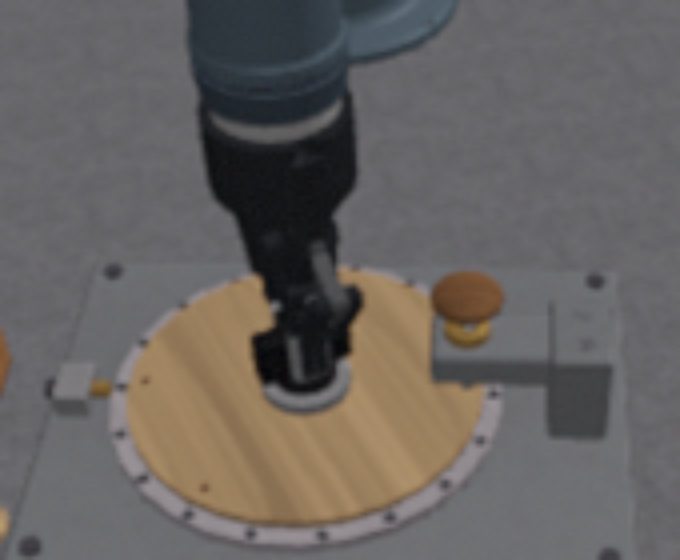

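The plate has turned 60°: a blank hole now sits at crop (204,488), where its neighbour stood before. The rim dots line up as they did at the start and the head is up, so I'm handing in.

```bash
python3 -c "
from bench import job_done
print(job_done())"
```

```text
the job is handed in; nothing more can be done
None
```

I pressed the marker to its stop and let it spring back up, then turned the knob clockwise through three felt clicks (59.9° measured at the gripper) and handed in with the gripper still closed on it at about 60 N; the hand-in returned no verdict.

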